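# Seat a bracket in a welding jig and snap the clamp down

## Robot

A 6-joint arm with a two-finger parallel gripper is mounted at the origin on the work surface. World frame = base frame: x ahead of the robot, y to its left, z up, the work surface at z = 0. Lengths are in mm, angles in rad, forces in N, time in s.
With the tool pointing down it reaches from about 325 to 775 mm from the base axis. Payload 5.5 kg.
Tool frame: the origin (TCP) lies midway between the tips of the shut fingers; the grasp point (between the pads) lies 19 mm behind it (bot.grip_point_offset is the distance from the TCP to the grasp point, in mm); z points along the fingers, y is the direction in which the jaws open and shut (so a half turn about z gives the same grasp; the last joint's range is limited). The gripper opens to 88 mm and grips with 3 to 60 N. Pads are 20 mm wide; open, the fingers measure 115 mm over their backs; the gripper's body (75 mm by 178 mm) begins 61 mm behind the grasp point.
Start: joints at [1.098, 0.091, 1.231, -0, 1.82, -0.057], TCP at [242.359, 548.888, 222.631] pointing down, gripper open.
Joint ranges: [-2.87, 2.87], [-0.86, 2.18], [0.17, 2.46], [-1.51, 4.65], [0.06, 2.69], [-2.65, 2.65]. Speed limits (rad/s): [2.57, 2.57, 3.01, 3.14, 3.14, 3.14].

## Interface

Orientations are given as a unit quaternion [x, y, z, w].
In Python, from plant import bot gives the robot as it stands. The module is installed in compiled form; this text tells all that it offers.
- The arm moves only by the tool play_rows, never from a script. Its argument "rows" is a list of rows, each a list of 7 numbers: the shift along the world's x, y, z in m, then the turn, a rotation vector about the world's x, y, z in degrees, then the opening, from 0 (shut) to 1 (fully open). A call has 1 to 10 rows; each row shifts and turns the commanded pose from where the row before left it; what a row does not reach is not made up. A row lasts 1/8 s, in which the tool goes at most 62.5 mm and 10.7 degrees, less where a joint would pass 70% of its speed; a pose out of reach is approached as far as the arm can. A call with a gripper value outside its range is refused whole. The fingers move at their own pace and stop on an object; the grip force is fixed at half the most. Time passes only in rows, so rows that do not move let the fingers close. It gives the time, the measured TCP pose, the force and the opening at its end, in the units of the state.
- bot.read_state(): the state, without advancing time (a new reading comes with each control period).
- bot.get_image(name): name is "side" or "top" or "wrist"; returns (picture, depth): 420x560x3 uint8, red, green, blue; 420x560 float32, mm along the optical axis (not along the pixel's ray), 0 where there is no reading.
- bot.camera_params(name): a dict with "vertical_fov" (degrees; the focal length in pixels is half the picture's height over the tangent of half this angle, whatever the lens; pixels are square), "cx", "cy" (the principal point, pixels), "R" (3x3) and "t" (3): a world point X has camera coordinates R X + t. Camera axes: x right, y down, z forward; pixel columns grow to the right and rows downward; lengths in mm; the calibration is good to about 2 mm. A picture is of the moment at which its call begins: read the wrist's pose just before it. camera_params takes no time and is no camera call; for the wrist camera it gives the pose at the moment of the call.
- bot.sign_off(): hands the job in, once; it reports no verdict.
Trained networks look in the newest picture that a camera, given by its name, has taken for a name from the list of things; names that differ only in an ending like _2 or _b are one class to them, and where a whole thing is asked for, a point or a joint stands for the part that bears it (a point fixed in the world has none). Each returns a list of dicts, best first, with "confidence" (0 to 1); they miss things now and then, are a little off and sometimes report something else, mostly with a low value. They report only what shows in the picture. A call takes as long as a camera call. They do not tell look-alikes from the thing itself.
- bot.masks_of(camera, target): "pixels" (420x560 bool, what is visible of it) and "bbox" ([left, top, width, height] in pixels, round what is visible of it).
The state is a dict: "time": time; "joint_positions": joint angles; "qd": joint speeds; "joint_torque": joint torques, N m; "position": TCP position; "tool_rot": TCP orientation; "ft_force": force on the tool from outside, world axes, zero at the start; "ft_torque": the same for the moment, N m; "grip_width": finger opening in mm.
Only numpy, scipy, OpenCV 4.12 (cv2) and the standard library are available. Lean on these libraries where they do the work, as an engineer would, in place of code of your own. Each camera call takes 0.05 s, during which the arm holds its last target.

## Task

Slide the steel angle bracket along the jig plate, between the guides and under the clamp, until its toe sits fully home and square against the end stop. Then press the clamp's round push cap straight down until you feel it snap through and stay down, so that the foot holds the bracket. Work by feel: never press or push on the jig, its stop or its cap with more than 25 N, and leave everything else on the bench where it lies.

Things in the scene. Friction and masses are not known exactly. Their poses are not given: they have to be found in the camera images.
- jig: welding jig, fixed to the bench: dark steel plate 240 x 180 mm, 10 mm thick. Origin: on the plate's underside and middle line, 135 mm from its open end; x along the jig, from its open end (nearer the robot) towards the end stop; y to the left; z up; the plate's top is at z = 10 mm. The bracket slides along y = 0 in the +x direction
- guides (a point): middle of the mouth between two steel guide bars, on the plate's top (jig x = 30, y = 0, z = 10 mm). Bars 8 mm high; straight with a 46 mm gap centred on y = 0 from jig x = 48 to 84 mm, flared lead-ins before that, the mouth about 60 mm wide. Axes as the jig's
- stop: end stop of the jig: steel bar 12 mm along x, 60 mm along y, 16 mm high above the plate. Origin: middle of the lower edge of its face that looks at the bracket, at jig x = 90 mm, y = 0, z = 10 mm. Axes as the jig's
- clamp_axis (a point): middle of the top face of the grey bridge that carries the clamp (jig x = 60, y = 0, z = 50 mm), on the clamp's upright axis. The bridge is 34 mm along x, 88 mm along y, its beam 26 to 40 mm above the plate's top, with a 60 mm gap between its legs. Above this point stand a brass sleeve and the round black push cap, 38 mm in diameter, 11 mm thick
- cap_mid (a point): point on the clamp's axis 36.5 mm above the bridge's top, fixed to the jig: the AVERAGE height of the cap's top when up. The sleeve under the cap is set differently each time and is not measured, so the cap's real top, when up, is anywhere from 12 mm below to 12 mm above this point (all equally likely); find it by touch
- foot (a joint): how far the clamp's foot (rubber-tipped pin, 20 mm across, under the bridge) is down, in m: 0 up, 8 mm clear of a seated leg; 0.008 snapped down on it. The cap gives under the finger like a stiff spring (2 N at first, 12 N per mm) to a peak of about 11 N some 0.8 mm down; there the clamp snaps over: cap drops 3 mm by itself, foot 8 mm, the force falls away. Below that, 1.2 mm more and it is rigid. Let go before the snap it comes back up
- bracket_grip (a point): centre of the upright flange of the loose steel angle bracket (about 0.28 kg), 28 mm above its underside. Flange 8 mm thick (along x), 40 mm wide (y), its top 50 mm above the underside; leg 40 mm wide, 6 mm thick, reaching 90 mm from the flange's centre along +x to the toe; z up. It starts on the open end of the jig plate, a little askew, toe 70 to 115 mm short of the stop
- bracket_toe (a point): middle of the toe face (free end of the leg) of the bracket, 3 mm above its underside, 90 mm from the flange's centre; x out of the toe, z up
- hexnut: loose steel hex nut, 28 mm across, 12 mm high, lying on the jig plate; a bystander, to be left where it lies. Origin: under its middle
- tube_stub: loose dark steel stub 30 x 22 x 22 mm lying on the jig plate; a bystander, to be left where it lies. Origin: under its middle
- magnet_square: triangular grey welding magnet, 110 x 110 mm, 20 mm high, on the bench to the left; a bystander, to be left where it lies. Origin: under its middle
- locking_pliers: steel locking pliers about 220 mm long, 22 mm high, on the bench to the right; a bystander, to be left where it lies. Origin: under its middle
- square_tube: dark square tube 200 x 30 x 30 mm lying at the right; a bystander, to be left where it lies. Origin: under its middle
- spray_can: upright can, 66 mm across, 180 mm high, at the left; a bystander, to be left where it lies. Origin: under its middle
Mind the look-alikes: they are no part of the job. There is more than one size of the part that bears bracket_grip; the job needs the smallest.

How it is judged (in metres and radians):
On the way, in this order (a step that is already met when the one before it is completed fails the run):
1. the bracket is home against the stop while the clamp is still up (x of bracket_toe in the frame of jig between 0.0875 and 0.0925 m and y of bracket_toe in the frame of jig between -0.006 and 0.006 m and z of bracket_toe in the frame of jig below 0.017 m and angle between the x axis of bracket_toe and the x axis of jig, either way round below 0.12 rad and angle between bracket_toe's own z axis and vertical below 0.06 rad and value of joint foot below 0.003 m), for 0.2 s.
2. the cap has been pressed through its snap and the foot is down on the bracket (value of joint foot above 0.0065 m), for 0.2 s.
At the end, for the whole second after the job is handed in: The bracket's toe is within 2.5 mm of the end stop, within 6 mm of the jig's middle line, flat on the plate and square within 0.12 rad; the clamp's foot is snapped down on it (more than 6.5 mm down) and stays there with nothing touching it (x of bracket_toe in the frame of jig between 0.0875 and 0.0925 m and y of bracket_toe in the frame of jig between -0.006 and 0.006 m and z of bracket_toe in the frame of jig below 0.017 m and angle between the x axis of bracket_toe and the x axis of jig, either way round below 0.12 rad and angle between bracket_toe's own z axis and vertical below 0.06 rad and value of joint foot between 0.0065 and 0.0088 m).
It fails at once if the robot presses or pushes on the jig or its cap with more than 25 N (contact force between any of the arm, the fingers and jig above 25 N).
It fails at once if the end stop is pushed with more than 25 N (contact force between stop and anything else above 25 N).
It fails at once if another thing on the bench is moved by more than 30 mm (distance of any of hexnut, tube_stub, magnet_square, locking_pliers, square_tube, spray_can from where it was at the start of the episode above 0.03 m).
It also fails if it takes over 48 s, if anything falls off the work surface, if the arm or the gripper's body presses on something with over 40 N, if the wrist force passes 120 N, or if a joint passes its speed limit or range.

## Working session

There is one attempt and no reset: what is moved stays moved. The work goes in short steps, Python scripts to look and compute and a tool call to move; the robot and the scene stay as the last step left them, time stands still between calls to the robot, and variables do not carry over. Pictures are saved under pics/ and viewed, and the job is handed in when it is done.

Besides the shell and the picture viewer there is one more tool, called after "Call:" as name(argument=value, ...) on one line, values as JSON. play_rows: Moves the arm, as the interface text tells. Its arguments: {"type":"object","properties":{"rows":{"type":"array","items":{"type":"array","items":{"type":"number"}}}},"required":["rows"]}

```bash
mkdir -p pics; python3 - <<'E'
from plant import bot
import cv2
for n in ["top","side"]:
    p,d=bot.get_image(n); cv2.imwrite(f"pics/{n}0.png",p[:,:,::-1])
    import numpy as np; np.savez(f"{n}0.npz",p=p,d=d)
    c=bot.camera_params(n); print(n,c)
print(bot.read_state())
E
```

```text
top {'vertical_fov': 45.34091407833932, 'cx': 282.627717488565, 'cy': 213.9095266025532, 'R': array([[ 1.73713148e-02, -9.99849076e-01,  2.48559155e-04],
       [-9.98443943e-01, -1.73600761e-02, -5.29935965e-02],
       [ 5.29899135e-02,  6.72396064e-04, -9.98594821e-01]]), 't': array([  -9.76398639,  478.23551498, 1584.27275525])}
side {'vertical_fov': 45.31747306993513, 'cx': 276.2793719978756, 'cy': 221.10723801766363, 'R': array([[ 0.98495945, -0.17277377, -0.00202596],
       [-0.11992056, -0.67511515, -0.72790013],
       [ 0.12439429,  0.71719507, -0.68568017]]), 't': array([-473.96836929,  128.43412638, 1239.55210325])}
{'time': 0.1, 'joint_positions': array([ 1.09829334e+00,  9.18015116e-02,  1.23173870e+00, -2.14497022e-05,
        1.81979193e+00, -5.67170739e-02]), 'qd': array([ 0.0019245 , -0.00233001, -0.00417183,  0.00058715,  0.00026175,
       -0.00157853]), 'joint_torque': array([ 2.63684524e-03, -4.47854841e+01, -4.07570386e+01,  7.00712926e-02,
        2.83655024e-02, -8.50145580e-05]), 'position': array([242.24639228, 548.64345037, 221.62431994]), 'tool_rot': array([ 2.06401185e-01,  9.78467063e-01, -8.42191395e-04, -2.17432177e-04]), 'ft_force': array([-0.12565103,  0.71158837,  0.23063017]), 'ft_torque': array([-0.03364188,  0.00650139,  0.0270483 ]), 'grip_width': 87.34706180477538}
```

View pics/top0.png

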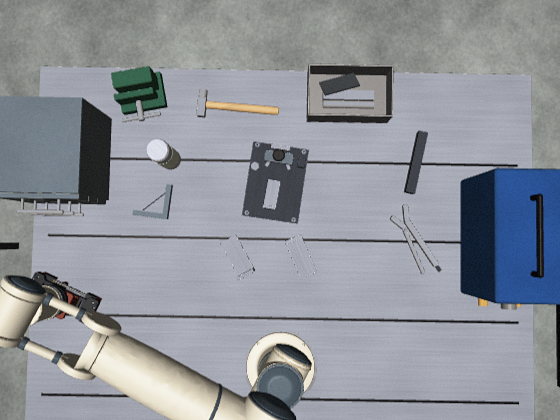

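View pics/side0.png

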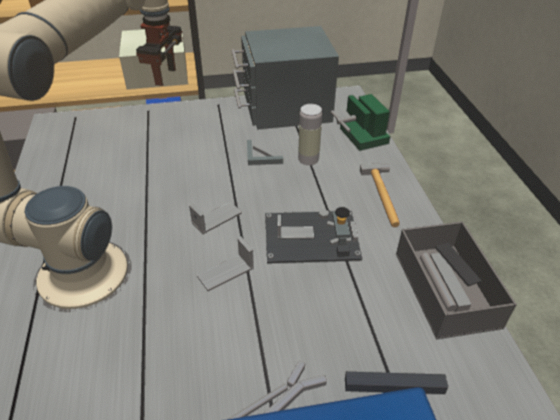

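The top picture shows the jig around (277,180) px, with the bracket lying on its open end near (272,193). Two larger look-alike brackets lie nearer the robot, at (238,257) and (300,255).

```bash
cat > h.py <<'E'
import numpy as np, cv2
from plant import bot
def cam(n):
    c=bot.camera_params(n); f=210/np.tan(np.radians(c["vertical_fov"]/2)); return c,f
def unproj(c,u,v,d):
    f=210/np.tan(np.radians(c["vertical_fov"]/2))
    X=np.stack([(u-c["cx"])/f*d,(v-c["cy"])/f*d,d],-1)
    return (X-c["t"])@c["R"]
def cloud(c,d):
    v,u=np.mgrid[0:420,0:560].astype(float); return unproj(c,u,v,d)
def proj(c,P):
    f=210/np.tan(np.radians(c["vertical_fov"]/2)); q=np.asarray(P)@c["R"].T+c["t"]
    return np.stack([q[...,0]/q[...,2]*f+c["cx"],q[...,1]/q[...,2]*f+c["cy"]],-1)
E
python3 - <<'E'
from h import *
z=np.load("top0.npz");c,f=cam("top");print(f)
W=cloud(c,z["d"].astype(float))
for t in ["jig","bracket_grip","hexnut","tube_stub"]:
    for m in bot.masks_of("top",t):
        print(t,m["confidence"],m["bbox"],np.median(W[m["pixels"]],0).round(1))
for (u,v) in [(253,141),(309,150),(295,222),(243,216),(268,200),(273,190)]: print(u,v,W[v,u].round(1))
im=z["p"][125:235,225:330][:,:,::-1]; cv2.imwrite("pics/topz.png",cv2.resize(im,None,fx=5,fy=5,interpolation=cv2.INTER_CUBIC))
print(bot.read_state()["time"])
E
```

```text
502.7491457171679
jig 0.83 [242.0, 143.6, 67.2, 79.6] [585.   17.5  11.5]
bracket_grip 0.64 [264.3, 179.1, 16.5, 28.1] [544.   34.7  17.1]
bracket_grip 0.62 [283.4, 234.3, 32.2, 45.6] [347.6 -58.9   9.7]
bracket_grip 0.61 [390.7, 204.0, 51.7, 70.4] [ 409.2 -414.1   18.8]
bracket_grip 0.58 [221.2, 236.5, 30.5, 39.6] [342.5 139.5   9.6]
bracket_grip 0.47 [245.1, 140.2, 63.7, 81.3] [586.1  16.8  11.5]
hexnut 0.4 [247.9, 162.4, 11.2, 6.6] [631.7  91.9  21.9]
tube_stub 0.48 [295.9, 158.2, 7.5, 9.5] [643.1 -56.5  32.9]
tube_stub 0.3 [262.8, 181.6, 15.4, 26.6] [540.9  36.4  17.4]
253 141 [711.   97.6   9.5]
309 150 [686.2 -82.7   2.9]
295 222 [453.3 -41.1  13.4]
243 216 [470.2 125.5  -2.8]
268 200 [521.8  45.8  12.6]
273 190 [553.2  30.4  20.6]
0.3
```

View pics/topz.png

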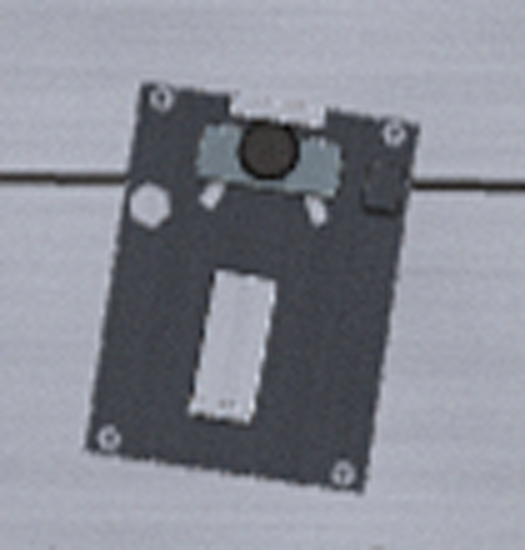

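```bash
python3 - <<'E'
from h import *
c=bot.camera_params("wrist"); s=bot.read_state()
from scipy.spatial.transform import Rotation as R
T=R.from_quat(s["tool_rot"]).as_matrix(); C=-c["R"].T@c["t"]
print(c["vertical_fov"]); print("cam in tool",T.T@(C-s["position"]),"cam axes in tool",T.T@c["R"].T); print(T)
# rough jig fit from top
ct=bot.camera_params("top");f=cam("top")[1]
def pl(u,v,h):
    r=ct["R"].T@np.array([(u-ct["cx"])/f,(v-ct["cy"])/f,1]);C=-ct["R"].T@ct["t"];return C+r*(h-C[2])/r[2]
for n,(u,v) in dict(TL=(140,83),TR=(420,124),BR=(364,492),BL=(87,450)).items(): print(n,pl(225+u/5,125+v/5,10).round(1))
for n,(u,v) in dict(fl=(190,412),fr=(250,424)).items(): print(n,pl(225+u/5,125+v/5,60).round(1))
for n,(u,v) in dict(tl=(217,270),tr=(276,281)).items(): print(n,pl(225+u/5,125+v/5,16).round(1))
print("cap",pl(225+270/5,125+152/5,86).round(1))
E
```

```text
61.03238454167656
cam in tool [ 7.86718419e+01  1.40425141e-01 -1.61665703e+02] cam axes in tool [[ 1.05581103e-03 -9.58581548e-01 -2.84816257e-01]
 [ 9.99999411e-01  9.40918359e-04  5.40219975e-04]
 [-2.49856055e-04 -2.84816660e-01  9.58581978e-01]]
[[-9.14797682e-01  4.03912243e-01 -3.18224439e-04]
 [ 4.03912362e-01  9.14797519e-01 -5.50945125e-04]
 [ 6.85774465e-05 -6.32538108e-04 -9.99999798e-01]]
TL [709.   97.6  10. ]
TR [685.6 -82.3  10. ]
BR [449.1 -50.2  10. ]
BL [472.8 126.4  10. ]
fl [494.9  59.4  60. ]
fr [488.1  22.3  60. ]
tl [588.6  45.7  16. ]
tr [582.2   8.1  16. ]
cap [652.9  12.7  86. ]
```

Call:
play_rows(rows=[[0.025,-0.051,0,0,0,1.6,1],[0.025,-0.051,0,0,0,1.6,1],[0.025,-0.051,0,0,0,1.6,1],[0.025,-0.051,0,0,0,1.6,1],[0.025,-0.051,0,0,0,1.6,1],[0.025,-0.051,0,0,0,1.6,1],[0.025,-0.051,0,0,0,1.6,1],[0.025,-0.051,0,0,0,1.6,1],[0.025,-0.051,0,0,0,1.6,1],[0.028,-0.05,0,0,0,1.6,1]])

```text
time: 1.55
position: [495.9, 38.1, 222.9]
tool_rot: [0.068, 0.998, 0.0, 0.0]
ft_force: [0.3, 0.4, 0.4]
grip_width: 87.6
```

Call:
play_rows(rows=[[0,0,0,0,0,0,1],[0,0,0,0,0,0,1]])

```text
time: 1.8
position: [495.1, 40.2, 222.6]
tool_rot: [0.069, 0.998, 0.0, -0.0]
ft_force: [0.2, -0.7, 0.6]
grip_width: 87.7
```

```bash
python3 - <<'E'
from h import *
import pickle
s=bot.read_state();c=bot.camera_params("wrist");p,d=bot.get_image("wrist")
pickle.dump((s,c,p,d),open("w1.pkl","wb"));print(s["position"],s["tool_rot"],s["time"],s["ft_force"])
cv2.imwrite("pics/w1.png",p[:,:,::-1])
E
```

```text
[495.12318331  40.2422441  222.55961476] [ 6.85634492e-02  9.97646686e-01  2.77372749e-04 -2.56806047e-04] 1.8 [ 0.18359635 -0.72053943  0.62530943]
```

View pics/w1.png

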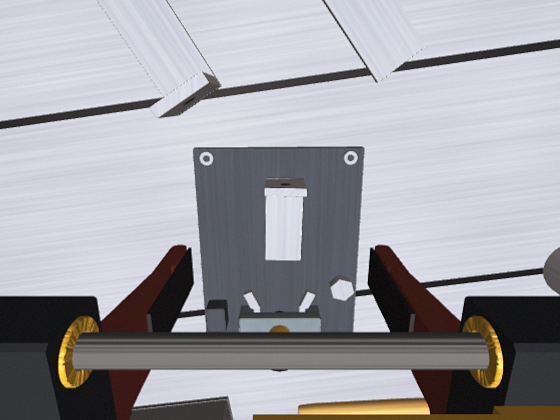

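The wrist view shows the bracket's flange at (285,185) and its toe edge at y=260, the guide lead-ins at (253,300) and (306,300), the bridge at (280,320), the nut at (342,289) and the stub at (216,313). Next I'll refine the corner positions.

```bash
python3 - <<'E'
from h import *
import pickle
s,c,p,d=pickle.load(open("w1.pkl","rb"))
im=p[140:340,180:380][:,:,::-1]; cv2.imwrite("pics/w1z.png",cv2.resize(im,None,fx=3,fy=3,interpolation=cv2.INTER_CUBIC)[:600])
W=cloud(c,d.astype(float))
for u,v in [(285,182),(285,220),(285,250),(230,220),(340,220),(260,320),(300,320),(281,330)]: print(u,v,W[v,u].round(1))
E
```

```text
285 182 [493.8  45.8  35.7]
285 220 [539.7  39.9  16.8]
285 250 [575.4  35.2  15.1]
230 220 [533.7 -20.6  10.1]
340 220 [550.1  99.9  10.5]
260 320 [638.7  -1.1  48.5]
300 320 [643.9  41.9  49.6]
281 330 [644.   21.1  63. ]
```

View pics/w1z.png

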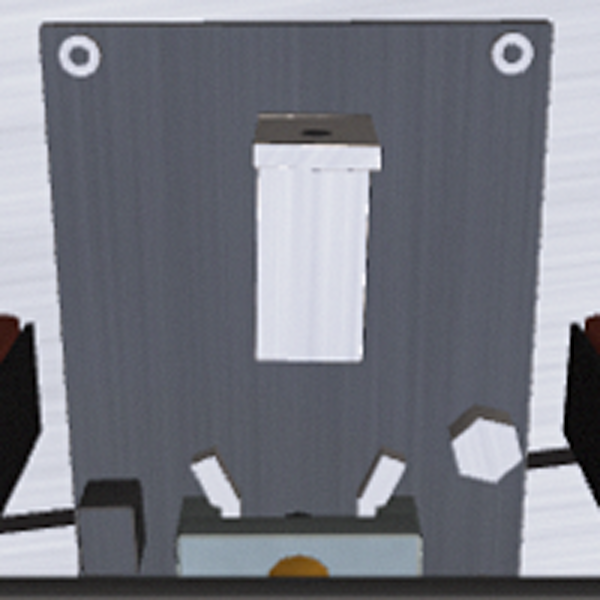

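```bash
python3 - <<'E'
from h import *
import pickle
s,c,p,d=pickle.load(open("w1.pkl","rb"))
f=210/np.tan(np.radians(c["vertical_fov"]/2))
def pl(u,v,h):
    u=180+(u+.5)/3-.5; v=140+(v+.5)/3-.5
    r=c["R"].T@np.array([(u-c["cx"])/f,(v-c["cy"])/f,1]);C=-c["R"].T@c["t"];return C+r*(h-C[2])/r[2]
pts=dict(nearL=(40,22,10),nearR=(552,20,10),edgeL=(76,560,10),edgeR=(520,560,10),fl0=(254,144,60),fr0=(382,149,60),fl1=(255,165,60),fr1=(380,169,60),t0=(256,360,16),t1=(363,361,16),gl=(195,460,18),gr=(402,460,18),br0=(178,534,50),br1=(421,534,50),scl=(79,55,10),scr=(512,53,10),bl=(237,516,18),brr=(361,516,18))
P={k:pl(*v) for k,v in pts.items()}
for k in P: print(k,P[k].round(1))
ang=lambda a,b:np.degrees(np.arctan2(*(P[b]-P[a])[[1,0]]))
print("jig yaw from near edge",ang("nearL","nearR")-90,"edges",ang("nearL","edgeL"),ang("nearR","edgeR"),"screws",ang("scl","scr")-90,"bridge",ang("br0","br1")-90)
print("bracket yaw toe",ang("t0","t1")-90,"sides",ang("fl1","t0"),"fl",ang("fl0","fr0")-90, ang("fl1","fr1")-90)
th=np.radians(-7.4);x=np.array([np.cos(th),np.sin(th)]);y=np.array([-x[1],x[0]])
o=(P["nearL"]+P["nearR"])[:2]/2+135*x; print("origin",o, "bridge mid",((P["br0"]+P["br1"])/2).round(1),"expect",o+43*x)
for k in P: q=P[k][:2]-o; print(k,(q@x).round(1),(q@y).round(1))
E
```

```text
nearL [449.4 -44.8  10. ]
nearR [472.9 131.6  10. ]
edgeL [663.8 -74.6  10. ]
edgeR [688.3 103.6  10. ]
fl0 [491.2  26.3  60. ]
fr0 [498.2  65.6  60. ]
fl1 [497.9  25.6  60. ]
fr1 [504.5  64.2  60. ]
t0 [583.6  11.3  16. ]
t1 [589.5  51.1  16. ]
gl [621.  -17.9  18. ]
gr [631.8  61.   18. ]
br0 [631.8 -22.8  50. ]
br1 [643.7  63.6  50. ]
scl [462.6 -33.6  10. ]
scr [482.5 116.9  10. ]
bl [647.5  -5.7  18. ]
brr [654.1  42.4  18. ]
jig yaw from near edge -7.586418561451481 edges -7.930011442346021 -7.410293749003594 screws -7.545012285788346 bridge -7.834044072400374
bracket yaw toe -8.408336200805465 sides -9.45946351157747 fl -10.109969821794905 -9.706810264599468
origin [595.0507551   26.04561457] bridge mid [637.7  20.4  50. ] expect [637.69261509  20.50740391]
nearL -135.3 -89.0
nearR -134.7 89.0
edgeL 81.1 -91.0
edgeR 82.5 88.9
fl0 -103.0 -13.1
fr0 -101.2 26.7
fl1 -96.3 -12.9
fr1 -94.7 26.2
t0 -9.5 -16.1
t1 -8.7 24.1
gl 31.4 -40.2
gr 32.0 39.4
br0 42.7 -43.7
br1 43.4 43.5
scl -123.7 -76.2
scr -123.3 75.6
bl 56.1 -24.7
brr 56.5 23.8
```

Call:
play_rows(rows=[[0.002,0.003,-0.05,0,0,-1.4,1],[0,0,-0.05,0,0,0,1],[0,0,-0.05,0,0,0,1],[0,0,-0.03,0,0,0,1],[0,0,-0.02,0,0,0,1],[0,0,0,0,0,0,1]])

```text
time: 2.6
position: [495.7, 44.4, 21.1]
tool_rot: [0.079, 0.997, -0.0, -0.002]
ft_force: [0.1, 0.8, 1.1]
grip_width: 87.6
```

Call:
play_rows(rows=[[0,0,0,0,0,0,0.7],[0,0,0,0,0,0,0.4],[0,0,0,0,0,0,0.4],[0,0,0,0,0,0,0.4],[0,0,0,0,0,0,0.4],[0,0,0,0,0,0,0.4]])

```text
time: 3.35
position: [497.4, 43.1, 22.8]
tool_rot: [0.08, 0.997, 0.0, -0.0]
ft_force: [-0.3, 1.2, 0.7]
grip_width: 39.9
```

Call:
play_rows(rows=[[0,0,0,0,0,0,0],[0,0,0,0,0,0,0],[0,0,0,0,0,0,0]])

```text
time: 3.72
position: [497.4, 43.1, 22.8]
tool_rot: [0.08, 0.997, 0.0, 0.0]
ft_force: [-1.1, 2.9, 1.8]
grip_width: 40.1
```

```bash
python3 - <<'E'
from h import *
import pickle
s=bot.read_state();c=bot.camera_params("wrist");p,d=bot.get_image("wrist")
pickle.dump((s,c,p,d),open("w2.pkl","wb"));print(s["position"],s["tool_rot"],s["time"],s["ft_force"],s["grip_width"])
cv2.imwrite("pics/w2.png",p[:,:,::-1])
p,d=bot.get_image("top");np.savez("top2.npz",p=p,d=d)
im=p[125:235,225:330][:,:,::-1]; cv2.imwrite("pics/topz2.png",cv2.resize(im,None,fx=5,fy=5,interpolation=cv2.INTER_CUBIC))
E
```

```text
[497.36762892  43.13661664  22.78196809] [8.03425070e-02 9.96767289e-01 2.31164191e-04 4.43799531e-06] 3.725 [-1.05384101  2.90307132  1.79727031] 40.06107458450718
```

View pics/w2.png

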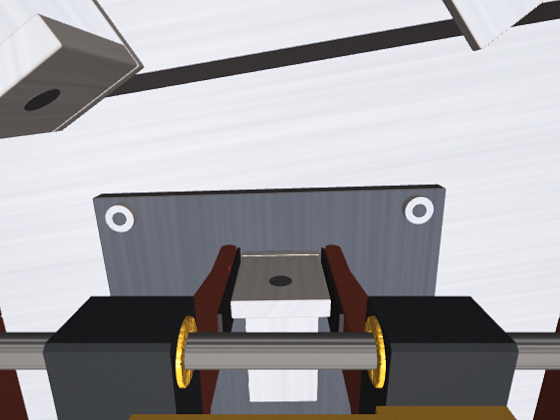

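View pics/topz2.png

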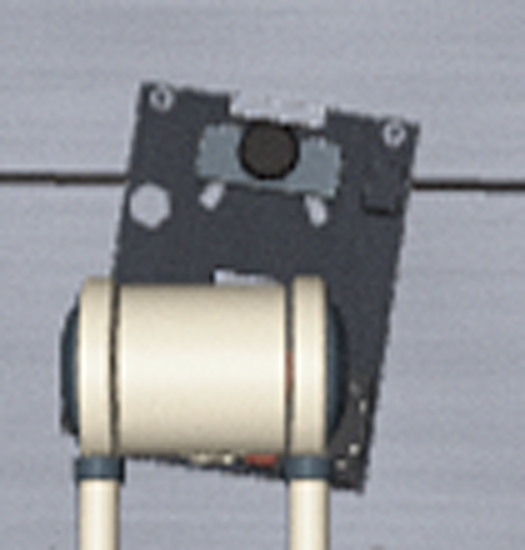

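The bracket is held: flange top at (281,275), opening 40.1 mm. Now I'll work out its offset from the jig's middle line in this same picture.

```bash
python3 - <<'E'
from h import *
import pickle
s,c,p,d=pickle.load(open("w2.pkl","rb"))
im=p[180:420,90:450][:,:,::-1]; cv2.imwrite("pics/w2z.png",cv2.resize(im,None,fx=2.2,fy=2.2,interpolation=cv2.INTER_CUBIC))
print(c["cx"],c["cy"],(c["R"]@np.array([1,0,0])))
E
```

```text
280.2400565228956 207.81641112651235 [0.15910188 0.94632177 0.28135688]
```

View pics/w2z.png

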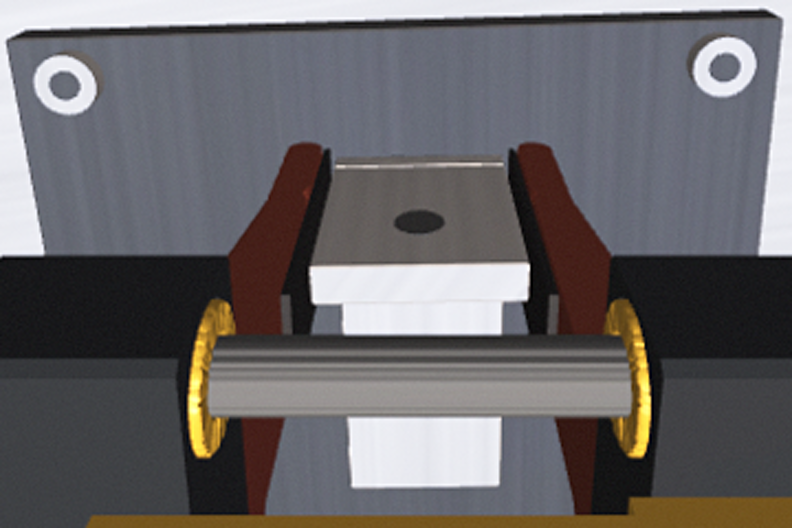

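```bash
python3 - <<'E'
from h import *
import pickle
s,c,p,d=pickle.load(open("w2.pkl","rb"))
f=210/np.tan(np.radians(c["vertical_fov"]/2))
def pl(u,v,h):
    u=90+(u+.5)/2.2-.5; v=180+(v+.5)/2.2-.5
    r=c["R"].T@np.array([(u-c["cx"])/f,(v-c["cy"])/f,1]);C=-c["R"].T@c["t"];return C+r*(h-C[2])/r[2]
pts=dict(nearL=(9,38,10),nearR=(782,17,10),edgeL=(45,256,10),edgeR=(761,256,10),fl0=(310,265,60),fr0=(528,265,60),fl1=(312,303,60),fr1=(527,299,60),t0=(351,488,16),t1=(500,486,16),b0=(334,166,13),b1=(503,163,13))
P={k:pl(*v) for k,v in pts.items()}
ang=lambda a,b:np.degrees(np.arctan2(*(P[b]-P[a])[[1,0]]))
print("jig yaw",ang("nearL","nearR")-90,ang("nearL","edgeL"),ang("nearR","edgeR"),"toe",ang("t0","t1")-90,"fl",ang("fl0","fr0")-90,ang("fl1","fr1")-90)
th=np.radians(-7.6);x=np.array([np.cos(th),np.sin(th)]);y=np.array([-x[1],x[0]])
o=(P["nearL"]+P["nearR"])[:2]/2+135*x; print("origin",o)
for k in P: q=P[k][:2]-o; print(k,P[k].round(1),(q@x).round(1),(q@y).round(1))
q=s["position"][:2]-o; print("tcp in jig",q@x,q@y)
E
```

```text
jig yaw -7.5639841118965165 -8.543730712961272 -6.507268523236812 toe -8.244077592097781 fl -9.18233866993522 -7.962277131893558
origin [595.79221956  25.58612529]
nearL [450.3 -44.4  10. ] -134.9 -88.6
nearR [473.6 131.3  10. ] -135.1 88.6
edgeL [506.2 -52.8  10. ] -78.5 -89.6
edgeR [534.8 124.3  10. ] -73.5 89.8
fl0 [490.7  24.7  60. ] -104.0 -14.7
fr0 [497.   63.4  60. ] -102.9 24.4
fl1 [498.5  23.5  60. ] -96.2 -14.9
fr1 [503.9  62.3  60. ] -95.9 24.3
t0 [583.7  11.2  16. ] -10.1 -15.9
t1 [589.4  50.6  16. ] -9.6 23.9
b0 [492.4  23.9  13. ] -102.3 -15.4
b1 [498.   63.6  13. ] -102.0 24.7
tcp in jig -99.8811484242147 4.37903869786177
```

Call:
play_rows(rows=[[-0.0006,-0.0046,0,0,0,0.8,0],[0,0,0,0,0,0,0],[0.01,-0.0013,0,0,0,0,0],[0.015,-0.002,0,0,0,0,0],[0.015,-0.002,0,0,0,0,0],[0.01,-0.0013,0,0,0,0,0],[0,0,0,0,0,0,0],[0,0,0,0,0,0,0]])

```text
time: 4.82
position: [547.3, 30.8, 22.8]
tool_rot: [0.074, 0.997, -0.001, 0.001]
ft_force: [2.9, -2.4, 1.7]
grip_width: 39.6
```

```bash
python3 - <<'E'
from h import *
import pickle
s=bot.read_state();c=bot.camera_params("wrist");p,d=bot.get_image("wrist")
pickle.dump((s,c,p,d),open("w3.pkl","wb"));print(s["position"],s["tool_rot"],s["time"],s["ft_force"],s["grip_width"])
im=p[100:420,90:490][:,:,::-1]; cv2.imwrite("pics/w3z.png",cv2.resize(im,None,fx=1.8,fy=1.8,interpolation=cv2.INTER_CUBIC))
E
```

```text
[547.29860549  30.84196654  22.79549603] [ 7.37414130e-02  9.97276854e-01 -6.71243867e-04  7.94288798e-04] 4.825 [ 2.92584704 -2.39064059  1.666387  ] 39.63609072649824
```

View pics/w3z.png

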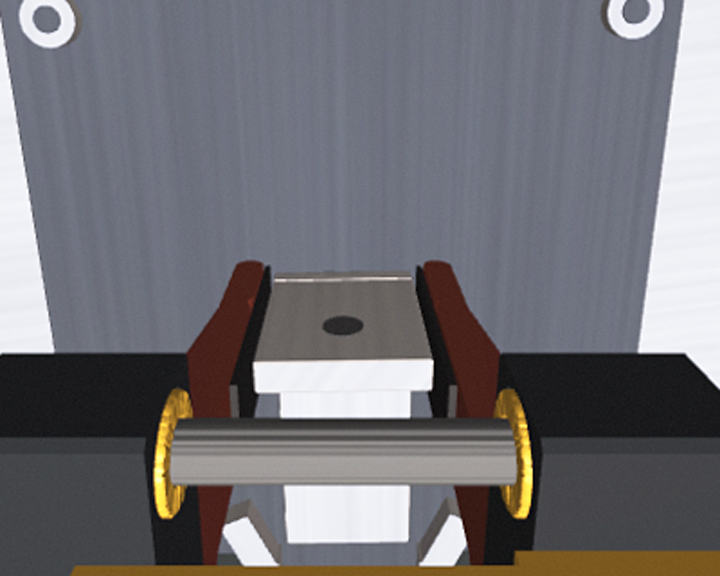

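```bash
python3 - <<'E'
from h import *
import pickle
s,c,p,d=pickle.load(open("w3.pkl","rb"))
f=210/np.tan(np.radians(c["vertical_fov"]/2))
def pl(u,v,h):
    u=90+(u+.5)/1.8-.5; v=100+(v+.5)/1.8-.5
    r=c["R"].T@np.array([(u-c["cx"])/f,(v-c["cy"])/f,1]);C=-c["R"].T@c["t"];return C+r*(h-C[2])/r[2]
pts=dict(eL0=(2,40,10),eL1=(53,345,10),eR0=(680,40,10),eR1=(639,345,10),sl=(48,19,12),sr=(635,11,12),fl0=(254,361,60),fr0=(432,361,60),b0=(273,281,13),b1=(412,277,13),t0=(286,543,16),t1=(409,541,16),gl=(245,500,18),gr=(446,500,18))
P={k:pl(*v) for k,v in pts.items()}
ang=lambda a,b:np.degrees(np.arctan2(*(P[b]-P[a])[[1,0]]))
print(ang("eL0","eL1"),ang("eR0","eR1"),ang("sl","sr")-90,"toe",ang("t0","t1")-90,"b",ang("b0","b1")-90,"fl",ang("fl0","fr0")-90)
th=np.radians(-7.6);x=np.array([np.cos(th),np.sin(th)]);y=np.array([-x[1],x[0]])
o=(P["sl"]+P["sr"])[:2]/2+123.5*x; print("origin",o)
for k in P: q=P[k][:2]-o; print(k,P[k].round(1),(q@x).round(1),(q@y).round(1))
E
```

```text
-7.280792038504605 -7.679479444985054 -7.645010591255769 toe -7.185203722328737 b -6.583605429127616 fl -8.366302507053504
origin [594.63858518  25.43607099]
eL0 [465.5 -48.   10. ] -118.3 -89.8
eL1 [555.4 -59.4  10. ] -27.7 -89.3
eR0 [491.7 129.6  10. ] -115.8 89.6
eR1 [581.4 117.5  10. ] -25.3 89.5
sl [462.1 -33.5  12. ] -123.6 -76.0
sr [482.3 117.1  12. ] -123.4 76.0
fl0 [541.   12.5  60. ] -51.5 -19.9
fr0 [546.6  51.1  60. ] -51.0 19.1
b0 [543.   11.3  13. ] -49.3 -20.8
b1 [547.6  51.4  13. ] -50.1 19.5
t0 [ 6.341e+02 -4.000e-01  1.600e+01] 42.5 -20.4
t1 [639.1  39.5  16. ] 42.2 19.8
gl [613.6  -9.8  18. ] 23.4 -32.4
gr [622.8  53.   18. ] 24.3 31.0
```

Call:
play_rows(rows=[[0.01,-0.0013,0,0,0,0,0],[0.01,-0.0013,0,0,0,0,0],[0.01,-0.0013,0,0,0,0,0],[0.007,-0.0009,0,0,0,0,0],[0,0,0,0,0,0,0],[0,0,0,0,0,0,0]])

```text
time: 5.62
position: [583.4, 27.0, 22.8]
tool_rot: [0.073, 0.997, 0.0, -0.0]
ft_force: [-3.5, 1.1, 4.4]
grip_width: 39.7
```

Call:
play_rows(rows=[[0.003,-0.0004,0,0,0,0,0],[0.003,-0.0004,0,0,0,0,0],[0.001,-0.0001,0,0,0,0,0],[0,0,0,0,0,0,0],[0,0,0,0,0,0,0]])

```text
time: 6.25
position: [589.6, 26.2, 22.8]
tool_rot: [0.073, 0.997, 0.0, -0.001]
ft_force: [-6.2, 0.7, 7.3]
grip_width: 39.7
```

Call:
play_rows(rows=[[0.001,-0.0001,0,0,0,0,0],[0,0,0,0,0,0,0]])

```text
time: 6.5
position: [590.6, 26.1, 22.8]
tool_rot: [0.073, 0.997, 0.0, -0.001]
ft_force: [-6.3, 0.5, 6.8]
grip_width: 39.6
```

Call:
play_rows(rows=[[0.0008,-0.0001,0,0,0,0,0],[0,0,0,0,0,0,0]])

```text
time: 6.75
position: [591.3, 26.0, 22.8]
tool_rot: [0.073, 0.997, 0.0, -0.001]
ft_force: [-6.3, 0.2, 7.0]
grip_width: 39.6
```

Call:
play_rows(rows=[[0.0008,-0.0001,0,0,0,0,0],[0,0,0,0,0,0,0]])

```text
time: 7.0
position: [592.1, 25.9, 22.8]
tool_rot: [0.073, 0.997, 0.0, -0.001]
ft_force: [-7.1, 0.6, 8.2]
grip_width: 39.6
```

Call:
play_rows(rows=[[0.0008,-0.0001,0,0,0,0,0],[0,0,0,0,0,0,0]])

```text
time: 7.25
position: [592.9, 25.9, 22.8]
tool_rot: [0.073, 0.997, 0.0, -0.001]
ft_force: [-6.9, 0.7, 6.4]
grip_width: 39.6
```

Call:
play_rows(rows=[[0.0007,-0.0001,0,0,0,0,0],[0,0,0,0,0,0,0]])

```text
time: 7.5
position: [593.6, 25.7, 22.8]
tool_rot: [0.073, 0.997, 0.0, -0.001]
ft_force: [-7.6, 1.3, 6.8]
grip_width: 39.9
```

Call:
play_rows(rows=[[0.0006,-0.0001,0,0,0,0,0],[0,0,0,0,0,0,0]])

```text
time: 7.75
position: [594.2, 25.7, 22.8]
tool_rot: [0.073, 0.997, 0.0, -0.001]
ft_force: [-7.0, 1.3, 7.1]
grip_width: 39.9
```

```bash
python3 - <<'E'
from h import *
import pickle
s=bot.read_state();c=bot.camera_params("wrist");p,d=bot.get_image("wrist")
pickle.dump((s,c,p,d),open("w4.pkl","wb"));print(s["position"],s["tool_rot"],s["time"],s["ft_force"],s["grip_width"])
im=p[100:420,90:490][:,:,::-1]; cv2.imwrite("pics/w4z.png",cv2.resize(im,None,fx=1.8,fy=1.8,interpolation=cv2.INTER_CUBIC))
p,d=bot.get_image("side");cs=bot.camera_params("side")
u,v=proj(cs,[650,15,40]); u,v=int(u),int(v);print(u,v)
cv2.imwrite("pics/s4z.png",cv2.resize(p[v-60:v+60,u-90:u+70][:,:,::-1],None,fx=5,fy=5,interpolation=cv2.INTER_CUBIC))
E
```

```text
[594.2165856   25.66959137  22.79945912] [ 7.33356694e-02  9.97306456e-01  8.07660766e-05 -1.30621340e-03] 7.75 [-7.0211853   1.30427207  7.13306879] 39.892644219592725
339 225
```

View pics/w4z.png

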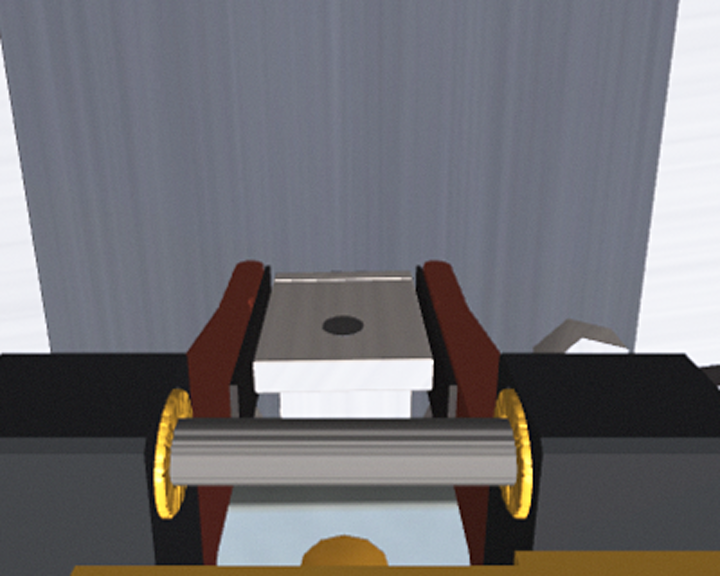

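View pics/s4z.png

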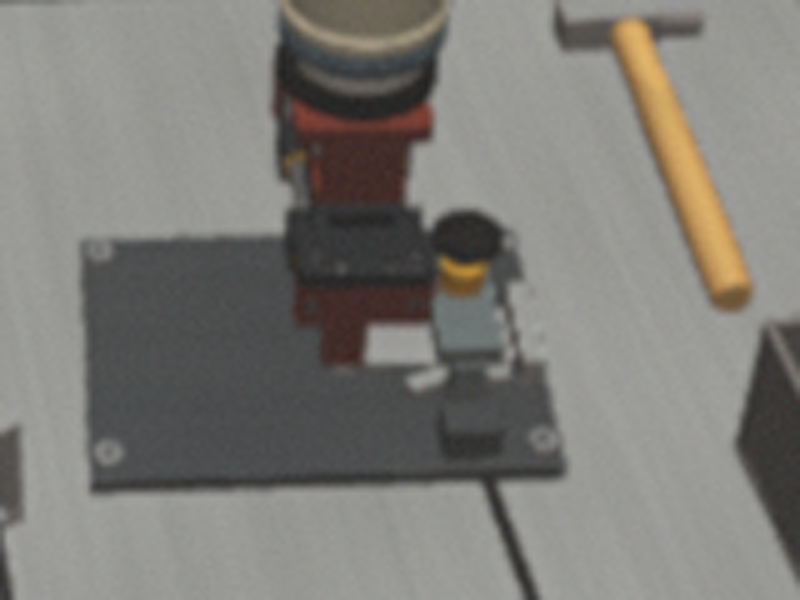

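Bracket unmoved in the grip; the toe is about 1 mm short of the stop. Continuing with small steps.

Call:
play_rows(rows=[[0.0005,-0.0001,0,0,0,0,0],[0,0,0,0,0,0,0]])

```text
time: 8.1
position: [594.7, 25.6, 22.8]
tool_rot: [0.073, 0.997, 0.0, -0.001]
ft_force: [-6.9, 0.4, 7.0]
grip_width: 39.7
```

Call:
play_rows(rows=[[0.0005,-0.0001,0,0,0,0,0],[0,0,0,0,0,0,0]])

```text
time: 8.35
position: [595.2, 25.5, 22.8]
tool_rot: [0.073, 0.997, 0.0, -0.001]
ft_force: [-7.7, 0.7, 7.2]
grip_width: 40.0
```

Call:
play_rows(rows=[[0.0004,0,0,0,0,0,0],[0,0,0,0,0,0,0]])

```text
time: 8.6
position: [595.2, 25.5, 22.8]
tool_rot: [0.073, 0.997, 0.0, -0.002]
ft_force: [-8.7, -0.3, 8.1]
grip_width: 39.8
```

Call:
play_rows(rows=[[0.0004,0,0,0,0,0,0],[0,0,0,0,0,0,0]])

```text
time: 8.85
position: [595.3, 25.5, 22.8]
tool_rot: [0.073, 0.997, 0.0, -0.002]
ft_force: [-11.2, 0.9, 9.3]
grip_width: 39.8
```

Call:
play_rows(rows=[[0.0004,0,0,0,0,0,0],[0,0,0,0,0,0,0]])

```text
time: 9.1
position: [595.2, 25.5, 22.8]
tool_rot: [0.073, 0.997, -0.0, -0.003]
ft_force: [-12.3, 1.2, 10.2]
grip_width: 40.1
```

The toe is on the stop: position stalls at x = 595.2 while the force rises from 7 to 12 N. Releasing.

Call:
play_rows(rows=[[0,0,0,0,0,0,0],[-0.0005,0,0,0,0,0,0.6],[0,0,0,0,0,0,0.7],[0,0,0,0,0,0,0.7],[0,0,0.03,0,0,0,0.7],[0,0,0.05,0,0,0,0.7],[-0.01,0,0.05,0,0,0,0.7],[-0.02,0,0.02,0,0,0,0.7],[0,0,0,0,0,0,0.7],[0,0,0,0,0,0,0.7]])

```text
time: 10.35
position: [567.1, 25.2, 171.1]
tool_rot: [0.073, 0.997, -0.0, -0.001]
ft_force: [0.5, 0.6, 0.0]
grip_width: 61.6
```

```bash
python3 - <<'E'
from h import *
import pickle
s=bot.read_state();c=bot.camera_params("wrist");p,d=bot.get_image("wrist")
pickle.dump((s,c,p,d),open("w5.pkl","wb"));print(s["position"],s["tool_rot"],s["time"],s["ft_force"],s["grip_width"])
cv2.imwrite("pics/w5.png",p[:,:,::-1])
p,d=bot.get_image("side");cs=bot.camera_params("side")
pickle.dump((cs,p,d),open("s5.pkl","wb"))
cv2.imwrite("pics/s5z.png",cv2.resize(p[165:285,249:409][:,:,::-1],None,fx=5,fy=5,interpolation=cv2.INTER_CUBIC))
W=cloud(cs,d.astype(float))
for v in range(208,220): print(v,[tuple(W[v,u].round(0).astype(int)) for u in (338,342,346)])
E
```

```text
[567.12190609  25.16598907 171.0793961 ] [ 7.34696768e-02  9.97297161e-01 -4.54057043e-05 -7.59233088e-04] 10.35 [0.54414081 0.64149967 0.01194648] 61.639023980368776
208 [(np.int64(645), np.int64(26), np.int64(92)), (np.int64(656), np.int64(27), np.int64(89)), (np.int64(665), np.int64(24), np.int64(90))]
209 [(np.int64(645), np.int64(24), np.int64(90)), (np.int64(654), np.int64(21), np.int64(91)), (np.int64(664), np.int64(19), np.int64(91))]
210 [(np.int64(644), np.int64(22), np.int64(88)), (np.int64(654), np.int64(20), np.int64(89)), (np.int64(664), np.int64(17), np.int64(90))]
211 [(np.int64(642), np.int64(15), np.int64(92)), (np.int64(652), np.int64(15), np.int64(90)), (np.int64(662), np.int64(11), np.int64(92))]
212 [(np.int64(641), np.int64(12), np.int64(91)), (np.int64(652), np.int64(13), np.int64(89)), (np.int64(662), np.int64(11), np.int64(89))]
213 [(np.int64(641), np.int64(11), np.int64(89)), (np.int64(650), np.int64(8), np.int64(90)), (np.int64(661), np.int64(7), np.int64(89))]
214 [(np.int64(640), np.int64(6), np.int64(90)), (np.int64(650), np.int64(5), np.int64(90)), (np.int64(659), np.int64(0), np.int64(92))]
215 [(np.int64(641), np.int64(9), np.int64(84)), (np.int64(648), np.int64(0), np.int64(91)), (np.int64(657), np.int64(-3), np.int64(92))]
216 [(np.int64(640), np.int64(5), np.int64(84)), (np.int64(648), np.int64(0), np.int64(88)), (np.int64(660), np.int64(3), np.int64(82))]
217 [(np.int64(639), np.int64(3), np.int64(82)), (np.int64(648), np.int64(-3), np.int64(87)), (np.int64(659), np.int64(-2), np.int64(84))]
218 [(np.int64(643), np.int64(12), np.int64(70)), (np.int64(649), np.int64(0), np.int64(80)), (np.int64(663), np.int64(9), np.int64(70))]
219 [(np.int64(642), np.int64(10), np.int64(69)), (np.int64(653), np.int64(11), np.int64(66)), (np.int64(670), np.int64(27), np.int64(48))]
```

View pics/w5.png

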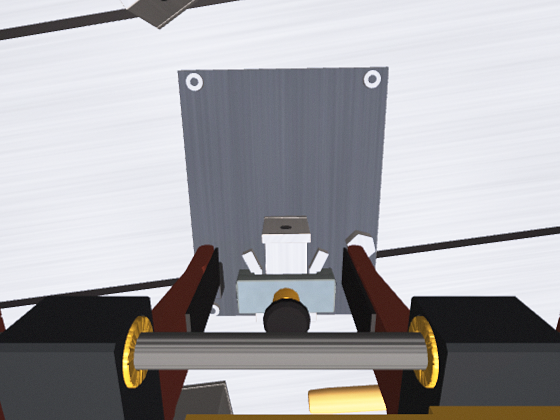

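View pics/s5z.png

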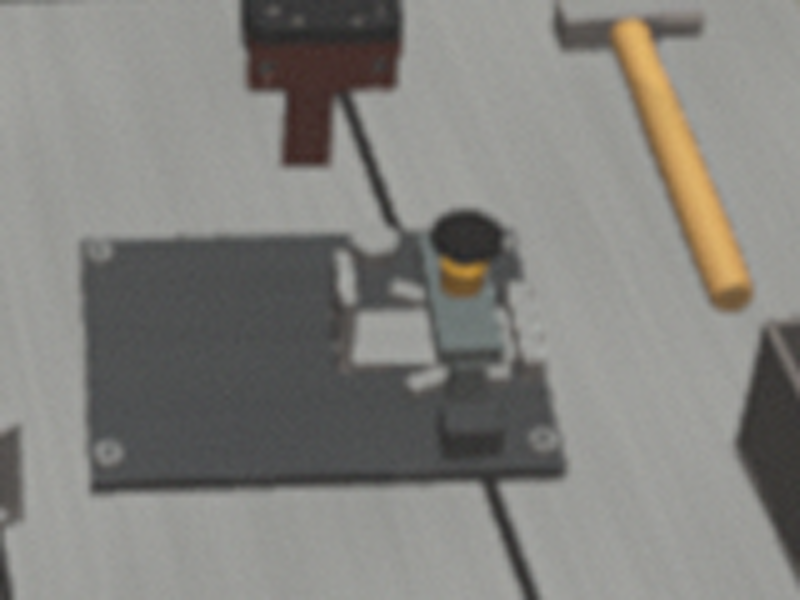

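The wrist picture shows the bracket under the bridge, flange at (286,228), square to the jig. The side depth puts the cap top at about z = 90 mm, centred near (653,15).

```bash
python3 - <<'E'
from h import *
import pickle
s,c,p,d=pickle.load(open("w5.pkl","rb"))
f=210/np.tan(np.radians(c["vertical_fov"]/2))
def pl(u,v,h):
    r=c["R"].T@np.array([(u-c["cx"])/f,(v-c["cy"])/f,1]);C=-c["R"].T@c["t"];return C+r*(h-C[2])/r[2]
pts=dict(n0=(179,71,10),n1=(388,67,10),s0=(194.5,82,12),s1=(372.5,79,12),f0=(261.5,233,60),f1=(310,234,60),g0=(262.5,242,60),g1=(310,242,60),br0=(237,280,50),br1=(335,280,50),cap=(286.5,318,89))
P={k:pl(*v) for k,v in pts.items()}
th=np.radians(-7.6);x=np.array([np.cos(th),np.sin(th)]);y=np.array([-x[1],x[0]])
o=(P["s0"]+P["s1"])[:2]/2+123.5*x; print("origin",o,"cap",o+60*x)
for k in P: q=P[k][:2]-o; print(k,P[k].round(1),(q@x).round(1),(q@y).round(1))
W=cloud(c,d.astype(float)); 
for v in range(300,332,5): print(W[v,286].round(1))
E
```

```text
origin [594.6666244   25.88258684] cap [654.13955682  17.94720342]
n0 [451.7 -44.3  10. ] -132.4 -88.5
n1 [474.4 131.4  10. ] -133.2 88.6
s0 [462.4 -32.8  12. ] -123.3 -75.6
s1 [482.1 117.2  12. ] -123.7 75.6
f0 [588.4   7.   60. ] -3.7 -19.6
f1 [595.  46.  60.] -2.3 20.0
g0 [596.3   6.5  60. ] 4.1 -19.0
g1 [602.   45.1  60. ] 4.7 20.1
br0 [632.4 -22.5  50. ] 43.8 -43.0
br1 [644.9  62.9  50. ] 44.9 43.3
cap [650.9  18.2  89. ] 56.8 -0.2
[636.9  19.8  86. ]
[638.8  19.5  90. ]
[642.8  18.9  90.5]
[647.7  18.2  89.8]
[652.   17.6  90. ]
[656.4  17.   90.1]
[659.8  16.5  91.8]
```

Call:
play_rows(rows=[[0.03,-0.003,0,0,0,0,0],[0.03,-0.003,0,0,0,0,0],[0.027,-0.002,0,0,0,0,0],[0,0,-0.03,0,0,0,0],[0,0,-0.03,0,0,0,0],[0,0,-0.008,0,0,0,0],[0,0,0,0,0,0,0],[0,0,0,0,0,0,0],[0,0,-0.004,0,0,0,0],[0,0,0,0,0,0,0]])

```text
time: 11.7
position: [654.2, 17.2, 101.0]
tool_rot: [0.073, 0.997, -0.0, 0.0]
ft_force: [0.3, 0.6, -0.4]
grip_width: 0.3
```

Call:
play_rows(rows=[[0,0,0,0,0,0,0],[0,0,0,0,0,0,0]])

```text
time: 11.95
position: [654.2, 17.2, 100.8]
tool_rot: [0.073, 0.997, -0.0, 0.0]
ft_force: [0.1, 0.2, 0.8]
grip_width: 0.4
```

Call:
play_rows(rows=[[0,0,-0.003,0,0,0,0],[0,0,0,0,0,0,0]])

```text
time: 12.2
position: [654.0, 17.2, 97.1]
tool_rot: [0.073, 0.997, -0.0, -0.0]
ft_force: [0.0, 0.5, -0.3]
grip_width: 0.8
```

Call:
play_rows(rows=[[0,0,-0.002,0,0,0,0],[0,0,0,0,0,0,0]])

```text
time: 12.45
position: [654.0, 17.2, 95.4]
tool_rot: [0.073, 0.997, -0.0, -0.0]
ft_force: [0.6, 1.2, -0.1]
grip_width: 0.6
```

Now in 0.7 mm steps, reading the force after each.

Call:
play_rows(rows=[[0,0,-0.0007,0,0,0,0],[0,0,0,0,0,0,0]])

```text
time: 12.7
position: [654.1, 17.2, 94.9]
tool_rot: [0.073, 0.997, -0.0, -0.0]
ft_force: [-1.5, -0.1, -0.0]
grip_width: 0.7
```

Call:
play_rows(rows=[[0,0,-0.0007,0,0,0,0],[0,0,0,0,0,0,0]])

```text
time: 12.95
position: [654.1, 17.2, 94.2]
tool_rot: [0.073, 0.997, 0.0, -0.0]
ft_force: [-0.2, -0.0, 0.5]
grip_width: 0.2
```

Call:
play_rows(rows=[[0,0,-0.0007,0,0,0,0],[0,0,0,0,0,0,0]])

```text
time: 13.2
position: [654.1, 17.2, 93.4]
tool_rot: [0.073, 0.997, -0.0, -0.0]
ft_force: [0.1, 0.1, -0.3]
grip_width: 0.5
```

Call:
play_rows(rows=[[0,0,-0.0007,0,0,0,0],[0,0,0,0,0,0,0]])

```text
time: 13.45
position: [654.1, 17.2, 92.8]
tool_rot: [0.073, 0.997, -0.0, -0.0]
ft_force: [-0.4, 0.7, -0.3]
grip_width: 0.5
```

Call:
play_rows(rows=[[0,0,-0.0007,0,0,0,0],[0,0,0,0,0,0,0]])

```text
time: 13.7
position: [654.1, 17.2, 92.0]
tool_rot: [0.073, 0.997, 0.0, -0.0]
ft_force: [-0.0, 0.6, 0.7]
grip_width: 0.6
```

Call:
play_rows(rows=[[0,0,-0.0006,0,0,0,0],[0,0,0,0,0,0,0]])

```text
time: 13.95
position: [654.2, 17.2, 91.5]
tool_rot: [0.073, 0.997, -0.0, 0.0]
ft_force: [-0.3, -0.6, 0.4]
grip_width: 0.4
```

Call:
play_rows(rows=[[0,0,-0.0006,0,0,0,0],[0,0,0,0,0,0,0]])

```text
time: 14.2
position: [654.3, 17.2, 91.4]
tool_rot: [0.073, 0.997, 0.0, 0.0]
ft_force: [-0.9, 0.4, 2.1]
grip_width: 0.3
```

Call:
play_rows(rows=[[0,0,-0.0006,0,0,0,0],[0,0,0,0,0,0,0]])

```text
time: 14.45
position: [654.3, 17.2, 91.1]
tool_rot: [0.073, 0.997, -0.0, 0.0]
ft_force: [-1.3, 0.5, 4.1]
grip_width: 0.5
```

Call:
play_rows(rows=[[0,0,-0.0005,0,0,0,0],[0,0,0,0,0,0,0]])

```text
time: 14.7
position: [654.3, 17.2, 91.0]
tool_rot: [0.073, 0.997, -0.0, 0.001]
ft_force: [-3.1, -0.2, 6.4]
grip_width: 0.5
```

Contact at z ≈ 91.4, force climbing as described. Pressing on slowly through the snap.

Call:
play_rows(rows=[[0,0,-0.0005,0,0,0,0],[0,0,0,0,0,0,0]])

```text
time: 14.95
position: [654.4, 17.2, 90.9]
tool_rot: [0.073, 0.997, -0.0, 0.001]
ft_force: [-2.7, 0.2, 7.5]
grip_width: 0.3
```

Call:
play_rows(rows=[[0,0,-0.0005,0,0,0,0],[0,0,0,0,0,0,0]])

```text
time: 15.2
position: [654.2, 17.2, 88.8]
tool_rot: [0.073, 0.997, 0.0, 0.0]
ft_force: [0.8, -0.5, 0.4]
grip_width: 0.1
```

Call:
play_rows(rows=[[0,0,-0.0005,0,0,0,0],[0,0,0,0,0,0,0]])

```text
time: 15.45
position: [654.2, 17.2, 88.3]
tool_rot: [0.073, 0.997, 0.0, -0.0]
ft_force: [-0.2, 0.7, 2.3]
grip_width: 0.7
```

It snapped: force dropped from 7.5 to 0.4 N and the tip fell 2 mm. I'll back off and check that it stays down.

Call:
play_rows(rows=[[0,0,-0.0004,0,0,0,0],[0,0,0,0,0,0,0],[0,0,0.01,0,0,0,0],[0,0,0.03,0,0,0,0],[0,0,0.04,0,0,0,0],[-0.04,0,0,0,0,0,0],[-0.04,0.005,0,0,0,0,0.7],[-0.01,0.003,0,0,0,0,0.7],[0,0,0,0,0,0,0.7],[0,0,0,0,0,0,0.7]])

```text
time: 16.7
position: [564.9, 25.1, 167.8]
tool_rot: [0.073, 0.997, -0.0, 0.0]
ft_force: [-0.6, -0.2, -0.7]
grip_width: 36.9
```

```bash
python3 - <<'E'
from h import *
import pickle
s=bot.read_state();c=bot.camera_params("wrist");p,d=bot.get_image("wrist")
print(s["position"],s["time"],s["ft_force"])
pickle.dump((s,c,p,d),open("w6.pkl","wb"));cv2.imwrite("pics/w6.png",p[:,:,::-1])
W=cloud(c,d.astype(float)); m=(np.hypot(W[...,0]-654,W[...,1]-17.5)<14)&(W[...,2]>75)&(W[...,2]<100)&(d>0)
print("cap wrist",np.median(W[m],0),m.sum())
cs,p5,d5=pickle.load(open("s5.pkl","rb")); p,d=bot.get_image("side")
for dd in (d5,d):
    W=cloud(cs,dd.astype(float)); m=(np.hypot(W[...,0]-653,W[...,1]-14)<13)&(W[...,2]>80)&(W[...,2]<100); print("side",np.median(W[m],0).round(2),m.sum())
E
```

```text
[564.94564801  25.1024972  167.84039009] 16.7 [-0.61250866 -0.16039393 -0.6638593 ]
cap wrist [651.17491465  17.96531716  87.49313051] 668
side [652.87  13.83  89.96] 56
side [652.26  13.71  86.42] 59
```

View pics/w6.png

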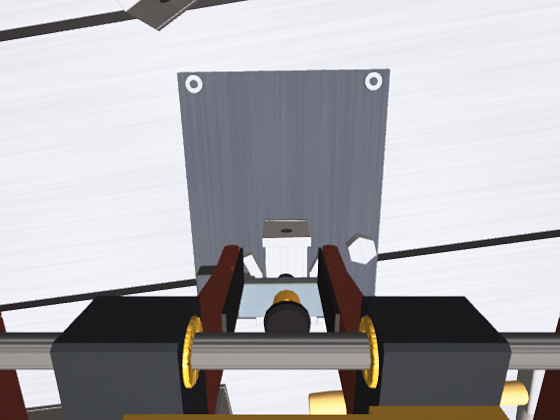

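The cap stays about 3.5 mm lower with nothing touching it. One last check of the bracket's place, then I'll hand in.

```bash
python3 - <<'E'
from h import *
import pickle
s,c,p,d=pickle.load(open("w6.pkl","rb"))
f=210/np.tan(np.radians(c["vertical_fov"]/2))
def pl(u,v,h):
    r=c["R"].T@np.array([(u-c["cx"])/f,(v-c["cy"])/f,1]);C=-c["R"].T@c["t"];return (C+r*(h-C[2])/r[2])[:2]
th=np.radians(-7.6);x=np.array([np.cos(th),np.sin(th)]);y=np.array([-x[1],x[0]])
o=(pl(193.5,84,12)+pl(373.5,81,12))/2+123.5*x
for q in [(261.5,237,60),(311,238,60),(262,246,60),(311,246,60)]: w=pl(*q)-o; print((w@x).round(1),(w@y).round(1))
bot.sign_off()
E
```

```text
-3.4 -19.4
-1.9 20.6
4.5 -19.3
5.0 20.7
the job is handed in; nothing more can be done
```

The bracket is home against the end stop and the clamp has snapped down on it. I handed the job in at about 17 s. The hand-in gives no verdict, so this rests on my own checks.

**What I did:** I gripped the small bracket across its flange and centred and squared it to the jig. I then slid it between the guides until the toe met the stop. There the position stalled at x = 595.2 mm while the push rose from about 7 to 12 N. I released it and closed the fingers, then felt for the cap, which was at z ≈ 91.4 mm. I pressed it in 0.5 mm steps. The highest reading was 7.5 N at the end of a step, then it fell to 0.4 N as the tip dropped 2 mm.

**Last checks:**
- **Clamp:** with nothing touching it, the cap sits about 3.5 mm lower by the side camera and about 2.5 mm lower by the wrist camera. I judged the foot from this; I did not measure it directly.
- **Bracket:** the flange centre is about 1 mm from its home position along the jig and 0.6 mm off the middle line. Square to within about 2°, the limit being 0.12 rad (6.9°).
- **Bystanders:** the nut was still in its place in the last wrist picture. I did not re-measure the others.

**Disagreement:** the top and wrist cameras differed by about 5 mm in the jig's y position. I went by the wrist camera, and both the grip and the contact with the stop agreed with it.

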